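# Cover the disinfectant beaker and lift the clean stopper with tongs

### The arm

A 6-joint arm with a two-finger parallel gripper is mounted at the origin on a cart in front of the work surface, level with it; the furniture and walls round the work are solid. World frame = base frame: x ahead of the robot, y to its left, z up, the work surface at z = 0. Lengths are in m, angles in rad, forces in N, time in s.
With the tool pointing down it reaches from about 0.275 to 0.725 m from the base axis. Payload 5.6 kg.
Tool frame: the origin (TCP) lies at the very end of the fingers, on their centre line; the grasp point (between the pads) lies 19 mm behind it; z points along the fingers, y is the direction in which the jaws open and shut (so a half turn about z gives the same grasp; the last joint's range is limited). The gripper opens to 85 mm and grips with 20 to 120 N. Pads are 22 mm wide; open, the fingers measure 114 mm over their backs; the gripper's body (76 mm by 85 mm) begins 54 mm behind the grasp point. The pads swing forward as they close: fully open they stand 13 mm farther back than shut.
Start: joints at [-0.982, 0.255, 0.108, 0, -1.424, -0.285], TCP at [0.165, -0.525, 0.231] pointing down, gripper open.
Joint ranges: [-2.95, 2.95], [-1.21, 1.97], [-1.09, 1.5], [-2.87, 1.71], [-2.94, -0.07], [-3.05, 3.05]. Speed limits (rad/s): [2.57, 2.57, 3.14, 3.14, 3.14, 3.14].

### API

Orientations are given as a unit quaternion [x, y, z, w].
In Python, from station import env gives the robot as it stands.
- The arm moves only by the shell command python3 -m handwheel 'ROWS'. ROWS is a JSON object of lists of equal length, an entry for each row: "delta_pos": the shift along the tool's x, y, z in mm, a list of three; "delta_rot": the turn, a rotation vector about the tool's x, y, z in rad, a list of three; "jaw": the closure in counts, from 0 (fully open) to 255 (shut). In form: {"delta_pos": [[tx, ty, tz], ...], "delta_rot": [[wx, wy, wz], ...], "jaw": [jaw, ...]}. A call has 1 to 8 rows; each row is the pose to reach, as a shift and turn from the pose measured when the call began, along the tool's axes at that moment; what a row does not reach only later rows make up. A row lasts 1/8 s, in which the tool goes at most 62.5 mm and 10.7 degrees, less where a joint would pass 70% of its speed; a pose out of reach is approached as far as the arm can. A call with a gripper value outside its range is refused whole. The fingers move at their own pace and stop on an object; the grip force is fixed at half the most. Time passes only in rows, so rows that repeat a pose let the fingers close. It gives the time, the measured TCP pose, the force and the opening at its end, in the units of the state.
- env.get_obs(): the state, without advancing time (a new reading comes with each control period).
- env.capture(name): name is "scene" or "top" or "wrist"; returns the picture (384x512x3 uint8, red, green, blue); there is no depth.
- env.camera_model(name): a dict with "K" (3x3 intrinsics, pixels), "D" ([k1, k2, p1, p2, k3] as OpenCV has them; the pictures are not rectified), "eye" and "orientation" of the camera in the world; the wrist camera has in their place "tool_from_camera" (4x4, takes a point from camera to tool coordinates, whose origin is the TCP and whose axes are the flange's). Camera axes: x right, y down, z forward; pixel columns grow to the right and rows downward; lengths in m; the calibration is good to about 2 mm. A picture is of the moment at which its call begins: read the wrist's pose just before it. camera_model takes no time and is no camera call.
- env.sign_off(): hands the job in, once; it reports no verdict.
Trained networks look in the newest picture that a camera, given by its name, has taken for a name from the list of things; names that differ only in an ending like _2 or _b are one class to them, and where a whole thing is asked for, a point or a joint stands for the part that bears it (a point fixed in the world has none). Each returns a list of dicts, best first, with "confidence" (0 to 1); they miss things now and then, are a little off and sometimes report something else, mostly with a low value. They report only what shows in the picture. A call takes as long as a camera call.
- env.search_frame(target, camera): "box" ([centre column, centre row, width, height] in pixels, round what is visible of it).
- env.mark_of(target, camera): "centre" ([column, row] in pixels: a listed point, or the origin of a listed thing).
The state is a dict: "t": time; "q": joint angles; "joint_vel": joint speeds; "joint_efforts": joint torques, N m; "position": TCP position; "eef_rot": TCP orientation; "force": force on the tool from outside, world axes, zero at the start; "ft_torque": the same for the moment, N m; "finger_gap": opening from 0.0 (shut) to 1.0 (fully open).
Only numpy, scipy, OpenCV 4.12 (cv2) and the standard library are available. Lean on these libraries where they do the work, as an engineer would, in place of code of your own. Each camera call takes 0.05 s, during which the arm holds its last target.

### The job

The rubber stopper has been disinfected and is draining on the little white stand. Set the blue cover on the beaker so that it sits seated and level and let go of it; then take the spring tongs from their rest, close their jaws on the stopper and lift it well clear of the stand (at least 5 cm), and finish still holding it up in the tongs, without putting anything down. Never touch the clean stopper with the gripper's fingers, do not tip or shove the beaker about, and leave the tall glass, the brown bottle and the dish of fish eggs alone.

Things in the scene. Friction and masses are not known exactly. Their poses are not given: they have to be found in the camera images.
- beaker_rim (a point): Centre of the mouth of the clear plastic beaker, level with its rim, 83 mm above its foot. Beaker 75 mm across the rim, loose, about 0.3 kg, mouth about 66 mm wide inside. z axis up along the beaker.
- cover_knob (a point): Grip point of the blue disc cover: centre of the upright part of its black knob, on the cover's axis. Knob a straight cylinder 20 mm across, 34 mm tall over the disc; this point lies 22 mm above the disc's upper face, 12 mm below the knob's top and 34 mm above the cover's underside (lowest face). The cover starts flat on the table, right way up. z axis up along the cover's axis.
- cover_seat (a point): Point on the cover's axis level with the underside of its rim (the face that rests on the beaker's rim), 26 mm below cover_knob. Disc 86 mm across, 4 mm thick; below it a round plug 57 mm across, 8 mm deep, with a tapered foot, drops loosely into the beaker's mouth. About 60 g. Seated, this point coincides with beaker_rim.
- stopper_center (a point): Centre of the brown rubber stopper (half-way up), a plug 22 mm across at the top and 19 mm at the foot, 20 mm tall, about 12 g, standing loose and upright on the drip stand.
- stand_top (a point): Centre of the top face of the white drip stand, 36 mm above the table; a fixed round pedestal 56 mm across at the top, 49 mm at the waist, 72 mm at the foot.
- rest: White fixed rest that carries the tongs. Origin on the table below tongs_grip as it starts; x axis along the tongs towards the jaws. Base 150 x 44 mm, 6 mm thick (x -95 to 55 mm); two uprights 76 mm wide (y), 8 mm thick, at x = -85 and +45 mm, 30 mm high with 10 mm horns beside the tongs. Between the uprights there is room for the fingers on both sides of the tongs.
- tongs_grip (a point): Grip point of the spring tongs: midline between the two blue grip pads, half-way up (37 mm above the table on the rest). Tongs lie on their side, 220 mm long, 70 g; x axis from the sprung hinge (110 mm behind this point) to the jaws (80 mm ahead), z up, y across the arms, as they are squeezed. Pads 50 mm long, 14 mm tall; 49 mm over the pads at rest. Balance 20 mm behind.
- tongs_jaws (a point): Point midway between the jaws of the tongs, 80 mm ahead of tongs_grip and 1 mm higher; jaws 16 mm tall (8 mm above and below this point) and about 27 mm long, shallow V faces. At rest the gap between them is 42 mm at the jaw ends, 52 mm in the V. They close towards each other when the blue pads are squeezed: every 1 mm less width over the pads takes 1.73 mm off the gap.
- tongs_left (a joint): Closing angle of the tongs' left arm (the right arm moves with it like a mirror image): 0 rad = fully open at rest, about 0.08 rad = closed on the stopper, 0.12 rad = shut. A spring pushes it open: about 4.5 N on each blue pad at the start of the squeeze and about 8.5 N on each when closed on the stopper.
- tall_glass_mid (a point): Bystander: tall clear drinking glass, 61 mm across, 142 mm tall; its centre half-way up. Loose.
- iodine_mid (a point): Bystander: small brown bottle, 42 mm across, 78 mm tall; its centre half-way up. Loose.
- dish_mid (a point): Bystander: flat round dish with dark fish eggs, 58 mm across, 12 mm tall; its centre half-way up. Loose.

How it is judged:
By the outcome, as a careful person would: the job done as asked, in the order asked, and still so for the second after the job is handed in, while the arm keeps its last pose, push and grip.
It also fails if it takes over 58 s, if anything falls off the work surface, if the arm or the gripper's body presses on something with over 40 N, if the wrist force passes 120 N, or if a joint passes its speed limit or range.

## Working session

There is one attempt and no reset: what is moved stays moved. The work goes in short steps, Python scripts to look and compute and a shell command to move; the robot and the scene stay as the last step left them, time stands still between calls to the robot, and variables do not carry over. Pictures are saved under pics/ and viewed, and the job is handed in when it is done.

```bash
ls; mkdir -p pics; cat > h.py <<'E'
import numpy as np, cv2
from scipy.spatial.transform import Rotation as R
from station import env
def cam(name):
    m=env.camera_model(name); K=np.array(m["K"]); D=np.array(m["D"])
    if name=="wrist":
        o=env.get_obs(); T=np.eye(4); T[:3,:3]=R.from_quat(o["eef_rot"]).as_matrix(); T[:3,3]=o["position"]
        T=T@np.array(m["tool_from_camera"])
    else:
        T=np.eye(4); r=np.array(m["orientation"]); T[:3,:3]=R.from_quat(r).as_matrix() if r.size==4 else r; T[:3,3]=m["eye"]
    return K,D,T
def ray(c,px):
    K,D,T=c
    p=cv2.undistortPoints(np.array([[px]],float),K,D)[0,0]
    d=T[:3,:3]@np.array([p[0],p[1],1.]); return T[:3,3],d/np.linalg.norm(d)
def atz(c,px,z):
    o,d=ray(c,px); return o+d*(z-o[2])/d[2]
def proj(c,P):
    K,D,T=c; Ti=np.linalg.inv(T); rv=cv2.Rodrigues(Ti[:3,:3])[0]
    return cv2.projectPoints(np.array(P,float).reshape(-1,1,3),rv,Ti[:3,3],K,D)[0].reshape(-1,2)
def tri(rs):
    A=np.zeros((3,3));b=np.zeros(3)
    for o,d in rs:
        M=np.eye(3)-np.outer(d,d);A+=M;b+=M@o
    return np.linalg.solve(A,b)
def snap(name,f):
    im=env.capture(name); cv2.imwrite("pics/"+f,cv2.cvtColor(im,cv2.COLOR_RGB2BGR)); return im
E
python3 - <<'E'
from h import *
for n in("scene","top"):
    snap(n,n+"0.png")
    c=cam(n); print(n,c[2].round(3).tolist(),c[0].round(0).tolist())
    for t in ["beaker_rim","cover_knob","cover_seat","stopper_center","stand_top","rest","tongs_grip","tongs_jaws","tall_glass_mid","iodine_mid","dish_mid"]:
        print(t,[(np.round(m["centre"],1).tolist(),round(m["confidence"],2)) for m in env.mark_of(t,n)[:3]])
o=env.get_obs();print(o)
E
```

```text
pics
scene [[0.494, 0.653, -0.575, 1.349], [0.869, -0.355, 0.343, -0.594], [0.02, -0.669, -0.743, 1.138], [0.0, 0.0, 0.0, 1.0]] [[430.0, 0.0, 255.0], [0.0, 430.0, 190.0], [0.0, 0.0, 1.0]]
beaker_rim [([203.0, 224.8], 0.72)]
cover_knob [([231.1, 193.0], 0.86)]
cover_seat [([228.2, 195.8], 0.64)]
stopper_center [([276.0, 197.6], 0.62)]
stand_top []
rest [([312.2, 180.3], 0.66)]
tongs_grip [([313.1, 171.8], 0.53)]
tongs_jaws [([323.7, 183.9], 0.81)]
tall_glass_mid [([155.5, 213.6], 0.66)]
iodine_mid [([265.4, 252.3], 0.78), ([310.8, 180.4], 0.55)]
dish_mid [([264.3, 170.4], 0.43)]
top [[0.007, -0.986, 0.168, 0.364], [-1.0, -0.006, 0.004, -0.126], [-0.002, -0.168, -0.986, 1.027], [0.0, 0.0, 0.0, 1.0]] [[386.0, 0.0, 255.0], [0.0, 386.0, 198.0], [0.0, 0.0, 1.0]]
beaker_rim [([334.8, 174.6], 0.89)]
cover_knob [([271.0, 222.6], 0.59)]
cover_seat [([273.2, 221.8], 0.78)]
stopper_center [([224.3, 182.2], 0.6)]
stand_top [([273.0, 222.5], 0.61)]
rest [([155.1, 208.0], 0.74)]
tongs_grip [([149.7, 204.3], 0.94)]
tongs_jaws [([158.1, 176.4], 0.93)]
tall_glass_mid [([370.1, 227.6], 0.9)]
iodine_mid [([276.5, 126.4], 0.85)]
dish_mid [([210.3, 246.7], 0.78), ([222.1, 184.7], 0.72)]
{'t': 1.2, 'q': array([-9.82390905e-01,  2.55116789e-01,  1.08190228e-01, -1.64210019e-05,
       -1.42387942e+00, -2.84574335e-01]), 'joint_vel': array([ 0.00078359, -0.00136849, -0.00045167,  0.00025751,  0.00042595,
       -0.00246439]), 'joint_efforts': array([-2.93613593e-04, -3.86407185e+01,  2.38067615e+01,  5.36788210e+00,
       -5.88936637e-04, -2.17719321e-05]), 'position': array([ 0.16456334, -0.52479959,  0.23126791]), 'eef_rot': array([-1.51330703e-01,  9.88483191e-01,  7.80838830e-06,  5.31973373e-06]), 'force': array([-0.7422544 ,  0.52071678, -0.13377382]), 'ft_torque': array([-0.00810129, -0.01223063,  0.0102182 ]), 'finger_gap': 1.0023910181094755}
```

View pics/scene0.png

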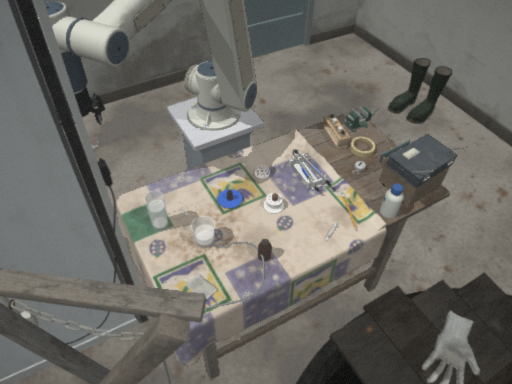

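View pics/top0.png

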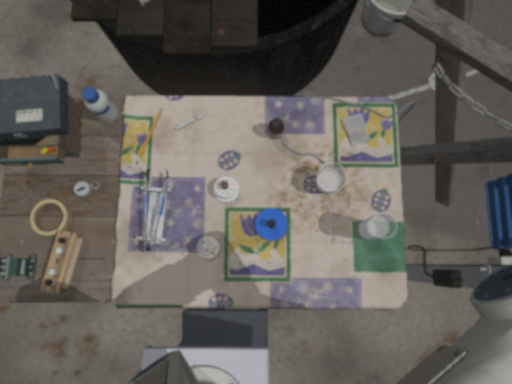

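```bash
python3 - <<'E'
from h import *
s=dict(beaker_rim=(203,224.8),cover_knob=(231.1,193),stopper_center=(276,197.6),tongs_grip=(313.1,171.8),tongs_jaws=(323.7,183.9),tall_glass_mid=(155.5,213.6),iodine_mid=(265.4,252.3),dish_mid=(264.3,170.4))
t=dict(beaker_rim=(334.8,174.6),cover_knob=(271,222.6),stopper_center=(224.3,182.2),tongs_grip=(149.7,204.3),tongs_jaws=(158.1,176.4),tall_glass_mid=(370.1,227.6),iodine_mid=(276.5,126.4),dish_mid=(210.3,246.7))
zs=dict(beaker_rim=.083,cover_knob=.034,stopper_center=.046,tongs_grip=.037,tongs_jaws=.038,tall_glass_mid=.071,iodine_mid=.039,dish_mid=.006)
cs,ct=cam("scene"),cam("top")
for k in s:
    print(k,tri([ray(cs,s[k]),ray(ct,t[k])]).round(4),"S",atz(cs,s[k],zs[k])[:2].round(4),"T",atz(ct,t[k],zs[k])[:2].round(4))
E
```

```text
beaker_rim [ 0.5834 -0.3195  0.0886] S [ 0.5802 -0.3166] T [ 0.584  -0.3223]
cover_knob [ 0.4678 -0.1631  0.0368] S [ 0.4661 -0.1607] T [ 0.4675 -0.1645]
stopper_center [ 0.5696 -0.0436  0.05  ] S [ 0.5666 -0.042 ] T [ 0.5707 -0.0428]
tongs_grip [0.5134 0.1513 0.0294] S [0.519  0.1451] T [0.5127 0.1502]
tongs_jaws [0.5883 0.1357 0.0412] S [0.5869 0.1432] T [0.5867 0.1318]
tall_glass_mid [ 0.4513 -0.4192  0.0571] S [ 0.4585 -0.4274] T [ 0.4529 -0.4082]
iodine_mid [ 0.7296 -0.1793  0.0288] S [ 0.7354 -0.1829] T [ 0.7257 -0.179 ]
dish_mid [ 0.4083 -0.0011  0.0149] S [0.4031 0.01  ] T [ 0.4058 -0.0062]
```

```bash
cat >> h.py <<'E'
def delta(target, yaw=None):
    """target TCP world, yaw = world angle of tool's -x axis; returns tool delta mm and rot z"""
    o=env.get_obs(); M=R.from_quat(o["eef_rot"])
    d=M.inv().apply(np.array(target)-o["position"])*1000
    r=None
    if yaw is not None:
        c,s=np.cos(yaw),np.sin(yaw)
        G=np.array([[-c,-s,0],[-s,c,0],[0,0,-1]]).T if False else np.column_stack([[-c,-s,0],[-s,c,0],[0,0,-1]])
        r=(M.inv()*R.from_matrix(G)).as_rotvec().round(4)
    return d.round(1),r
def st():
    o=env.get_obs(); M=R.from_quat(o["eef_rot"]).as_matrix()
    print("t",round(o["t"],2),"pos",o["position"].round(4),"x",M[:,0].round(3),"z",M[:,2].round(3),"F",o["force"].round(1),"gap",round(o["finger_gap"],3),"q",o["q"].round(2))
E
python3 - <<'E'
from h import *
st(); print(np.array(env.camera_model("wrist")["tool_from_camera"]).round(3).tolist(),env.camera_model("wrist")["K"])
print(delta((.45,-.163,.20),0.))
E
```

```text
t 1.2 pos [ 0.1646 -0.5248  0.2313] x [-0.954 -0.299 -0.   ] z [ 0.  0. -1.] F [-0.7  0.5 -0.1] gap 1.002 q [-0.98  0.26  0.11 -0.   -1.42 -0.28]
[[-0.0, -0.962, -0.273, 0.07], [1.0, -0.0, -0.001, -0.001], [0.001, -0.273, 0.962, -0.142], [0.0, 0.0, 0.0, 1.0]] [[274.58042592   0.         258.92962503]
 [  0.         274.58042592 193.86210626]
 [  0.           0.           1.        ]]
(array([-380.6,  259.8,   31.3]), array([0.    , 0.    , 0.3038]))
```

```bash
python3 -m handwheel '{"delta_pos":[[-50,34,4],[-100,68,8],[-150,102,12],[-200,136,16],[-250,170,20],[-300,204,24],[-350,238,28],[-381,260,31]],"delta_rot":[[0,0,0.05],[0,0,0.1],[0,0,0.15],[0,0,0.2],[0,0,0.25],[0,0,0.304],[0,0,0.304],[0,0,0.304]],"jaw":[0,0,0,0,0,0,0,0]}'
python3 - <<'E'
from h import *
st()
c=cam("wrist");snap("wrist","w1.png")
for t,z in [("beaker_rim",.083),("cover_knob",.034),("cover_seat",.008),("stopper_center",.046),("dish_mid",.006),("tongs_jaws",.038)]:
    for m in env.mark_of(t,"wrist")[:2]: print(t,np.round(m["centre"],1),round(m["confidence"],2),atz(c,m["centre"],z).round(4))
E
```

```text
t: 2.2
position: [0.4516, -0.1605, 0.2002]
eef_rot: [-0.001, 1.0, 0.0, 0.0]
force: [0.5, -0.5, -0.2]
finger_gap: 1.0
t 2.2 pos [ 0.4516 -0.1605  0.2002] x [-1.    -0.002 -0.   ] z [ 0.  0. -1.] F [ 0.5 -0.5 -0.2] gap 1.0 q [-0.01  0.13 -0.13 -0.   -1.31 -1.56]
cover_knob [254.1 189.4] 0.8 [ 0.464  -0.1677  0.034 ]
cover_seat [254.7 183.2] 0.89 [ 0.4629 -0.1675  0.008 ]
dish_mid [390.3 134.7] 0.72 [ 0.4026 -0.0034  0.006 ]
tongs_jaws [481.7 280.6] 0.9 [0.5852 0.1283 0.038 ]
```

View pics/w1.png

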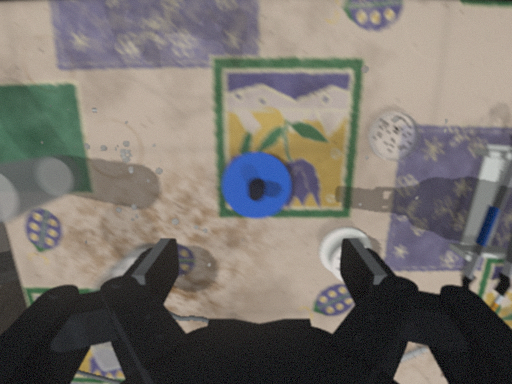

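```bash
python3 -m handwheel '{"delta_pos":[[-5,-2,40],[-10,-4,80],[-14,-5,120],[-14,-5,120],[-14,-5,120]],"delta_rot":[[0,0,0],[0,0,0],[0,0,0],[0,0,0],[0,0,0]],"jaw":[0,0,0,0,0]}'
python3 - <<'E'
from h import *
st()
c=cam("wrist");im=snap("wrist","w2.png")
for t,z in [("cover_knob",.034),("cover_seat",.008)]:
    for m in env.mark_of(t,"wrist")[:2]: print(t,np.round(m["centre"],1),round(m["confidence"],2),atz(c,m["centre"],z).round(4))
# blue disc ellipse
hsv=cv2.cvtColor(im,cv2.COLOR_RGB2HSV)
mk=cv2.inRange(hsv,(100,150,60),(125,255,255)); cs,_=cv2.findContours(mk,0,1)
k=max(cs,key=cv2.contourArea); e=cv2.fitEllipse(cv2.convexHull(k)); print(e,cv2.contourArea(k)); print("disc ctr",atz(c,e[0],.011))
E
```

```text
t: 3.18
position: [0.4647, -0.1692, 0.0822]
eef_rot: [0.001, 1.0, -0.001, 0.001]
force: [0.9, 0.2, 0.1]
finger_gap: 0.995
t 3.17 pos [ 0.4647 -0.1692  0.0822] x [-1.     0.002 -0.002] z [ 0.002 -0.001 -1.   ] F [0.9 0.2 0.1] gap 0.995 q [-0.03  0.25 -0.3   0.   -1.02 -1.54]
cover_knob [261.1 214.5] 0.65 [ 0.4647 -0.1692  0.034 ]
cover_knob [263.7 200.8] 0.18 [ 0.4542 -0.1673  0.034 ]
cover_seat [265.8 201.6] 0.89 [ 0.463  -0.1652  0.008 ]
((262.5566101074219, 201.50523376464844), (98.57574462890625, 104.37881469726562), 86.81517028808594) 7921.0
disc ctr [ 0.4620122  -0.16786536  0.011     ]
```

View pics/w2.png

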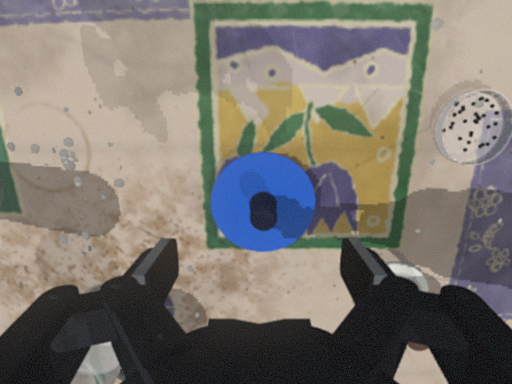

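```bash
python3 -m handwheel '{"delta_pos":[[0,2,30],[0,2,55],[0,2,62],[0,2,62],[0,2,62]],"delta_rot":[[0,0,0],[0,0,0],[0,0,0],[0,0,0],[0,0,0]],"jaw":[0,0,0,0,0]}'
python3 - <<'E'
from h import *
st(); snap("wrist","w3.png")
E
```

```text
t: 3.95
position: [0.4663, -0.1669, 0.0216]
eef_rot: [0.001, 1.0, -0.0, 0.003]
force: [0.7, -0.3, 0.9]
finger_gap: 0.999
t 3.95 pos [ 0.4663 -0.1669  0.0216] x [-1.     0.001 -0.006] z [ 0.006 -0.001 -1.   ] F [ 0.7 -0.3  0.9] gap 0.999 q [-0.03  0.32 -0.39  0.   -0.86 -1.55]
```

View pics/w3.png

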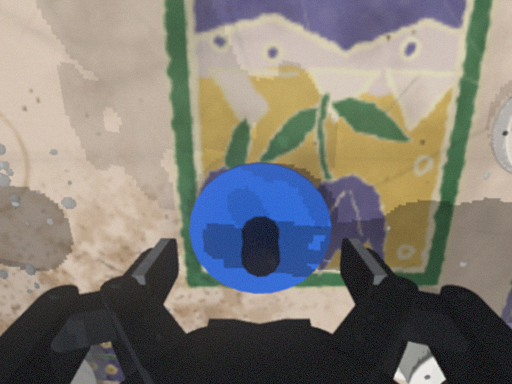

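```bash
python3 -m handwheel '{"delta_pos":[[0,0,1],[0,0,1],[0,0,1],[0,0,1],[0,0,1],[0,0,1],[0,0,1]],"delta_rot":[[0,0,0],[0,0,0],[0,0,0],[0,0,0],[0,0,0],[0,0,0],[0,0,0]],"jaw":[120,200,255,255,255,255,255]}'
python3 - <<'E'
from h import *
st(); snap("wrist","w4.png")
E
```

```text
t: 4.88
position: [0.4664, -0.167, 0.0208]
eef_rot: [0.001, 1.0, -0.001, 0.003]
force: [0.2, -0.2, 4.4]
finger_gap: 0.207
t 4.88 pos [ 0.4664 -0.167   0.0208] x [-1.     0.001 -0.007] z [ 0.006 -0.001 -1.   ] F [ 0.2 -0.2  4.4] gap 0.207 q [-0.03  0.32 -0.39  0.   -0.86 -1.55]
```

View pics/w4.png

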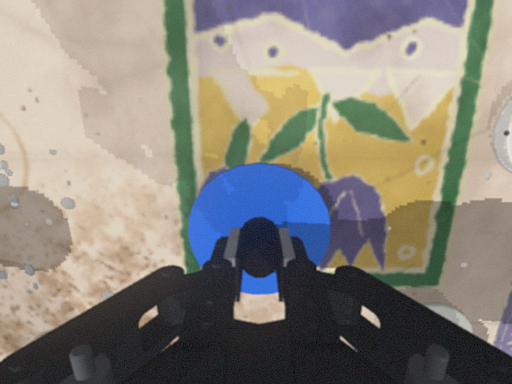

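```bash
python3 -m handwheel '{"delta_pos":[[0,0,-40],[0,0,-90],[-30,-10,-140],[-65,-25,-185],[-100,-38,-200],[-114,-43,-200],[-114,-43,-200],[-114,-43,-200]],"delta_rot":[[0,0,0],[0,0,0],[0,0,0],[0,0,0],[0,0,0],[0,0,0],[0,0,0],[0,0,0]],"jaw":[255,255,255,255,255,255,255,255]}'
python3 - <<'E'
from h import *
st()
for n in("wrist","top"):
    c=cam(n);snap(n,n+"5.png")
    for t,z in [("beaker_rim",.083),("stopper_center",.046),("cover_seat",.008)]:
        for m in env.mark_of(t,n)[:2]: print(n,t,np.round(m["centre"],1),round(m["confidence"],2),atz(c,m["centre"],z).round(4))
E
```

```text
t: 5.92
position: [0.5783, -0.2096, 0.2209]
eef_rot: [0.0, 1.0, -0.0, 0.002]
force: [-0.2, 0.6, -0.3]
finger_gap: 0.212
t 5.92 pos [ 0.5783 -0.2096  0.2209] x [-1.     0.001 -0.005] z [ 0.005 -0.001 -1.   ] F [-0.2  0.6 -0.3] gap 0.212 q [-0.09  0.39  0.27  0.   -1.45 -1.48]
wrist beaker_rim [161.8 183.2] 0.67 [ 0.5769 -0.3135  0.083 ]
wrist stopper_center [399.9 161.8] 0.62 [ 0.5604 -0.0464  0.046 ]
wrist cover_seat [259.5 230. ] 0.74 [ 0.6629 -0.2108  0.008 ]
top beaker_rim [332.9 172.1] 0.81 [ 0.5904 -0.3177  0.083 ]
top cover_seat [296.6 159.7] 0.97 [ 0.6425 -0.2352  0.008 ]
```

View pics/wrist5.png

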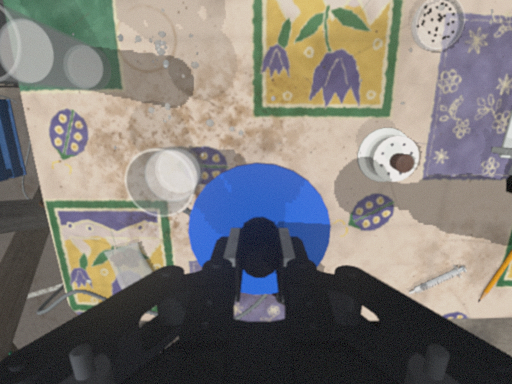

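```bash
python3 - <<'E'
import cv2,numpy as np
from h import *
im=cv2.imread("pics/wrist5.png"); t=cv2.imread("pics/top5.png")
c=cam("wrist")
th=np.linspace(0,2*np.pi,60)
def ov(img,c,x,y,r,z,s,x0,y0,col):
    p=proj(c,np.c_[x+r*np.cos(th),y+r*np.sin(th),0*th+z]); p=((p-[x0,y0]+.5)*s).astype(int); cv2.polylines(img,[p],True,col,1)
a=cv2.resize(im[125:235,105:225],None,fx=5,fy=5,interpolation=cv2.INTER_CUBIC)
b=a.copy(); ov(b,c,.577,-.3165,.0375,.083,5,105,125,(0,0,255)); ov(b,c,.577,-.3165,.033,.083,5,105,125,(0,255,0)); cv2.imwrite("pics/z1.png",b)
ct=cam("top")
a=cv2.resize(t[145:205,305:365],None,fx=9,fy=9,interpolation=cv2.INTER_CUBIC)
ov(a,ct,.583,-.3195,.0375,.083,9,305,145,(0,0,255)); cv2.imwrite("pics/z2.png",a)
E
```

```text
(no output)
```

View pics/z1.png

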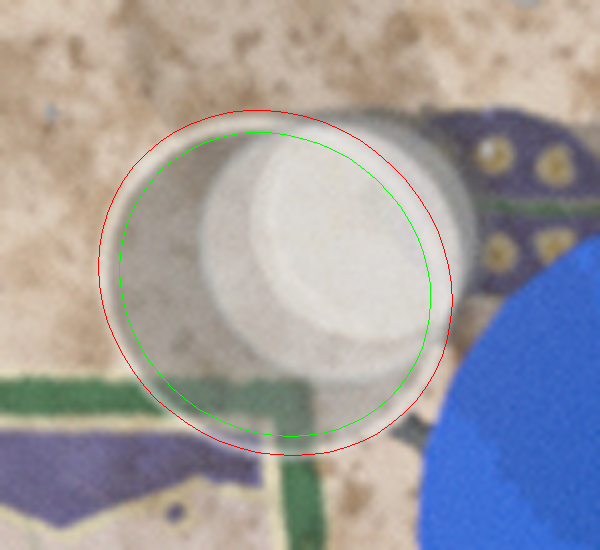

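View pics/z2.png

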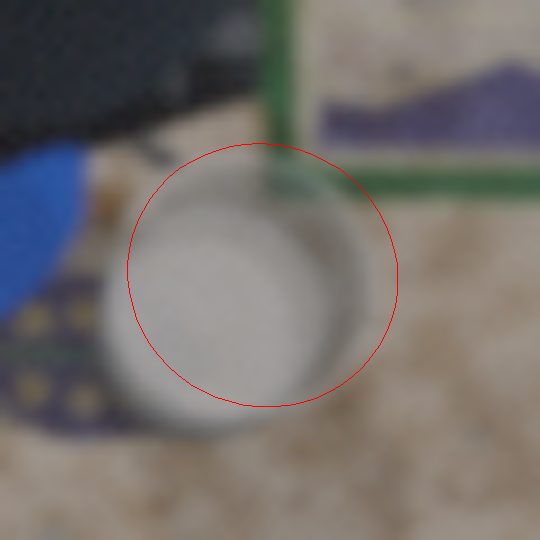

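```bash
python3 - <<'E'
from h import *
from scipy.optimize import least_squares
im=cv2.imread("pics/wrist5.png"); c=cam("wrist"); o=env.get_obs(); P=o["position"]
hsv=cv2.cvtColor(im,cv2.COLOR_BGR2HSV); mk=cv2.inRange(hsv,(100,150,60),(125,255,255))
k=max(cv2.findContours(mk,0,1)[0],key=cv2.contourArea)[:,0,:].astype(float)
k=k[k[:,1]<250]
z=P[2]-.0208+.012
q=np.array([atz(c,p,z) for p in k])
f=least_squares(lambda v:np.hypot(q[:,0]-v[0],q[:,1]-v[1])-v[2],[P[0],P[1],.043],loss="soft_l1",f_scale=.001).x
q2=q[q[:,0]<f[0]]
f2=least_squares(lambda v:np.hypot(q2[:,0]-v[0],q2[:,1]-v[1])-v[2],[P[0],P[1],.043],loss="soft_l1",f_scale=.001).x
print(f,f2,P,"offset cover-TCP mm",(f2[:2]-P[:2])*1000)
E
```

```text
[ 0.56383395 -0.21142524  0.03155657] [ 0.57605723 -0.21125746  0.04133154] [ 0.57888876 -0.20981017  0.22177668] offset cover-TCP mm [-2.83152748 -1.44729439]
```

```bash
python3 -m handwheel '{"delta_pos":[[-1,-40,20],[-1,-80,40],[-1,-106,60],[-1,-106,80],[-1,-106,97],[-1,-106,97],[-1,-106,97]],"delta_rot":[[0,0,0],[0,0,0],[0,0,0],[0,0,0],[0,0,0],[0,0,0],[0,0,0]],"jaw":[255,255,255,255,255,255,255]}'
python3 - <<'E'
from h import *
st()
for n in("wrist","scene","top"): snap(n,n+"6.png")
a=cv2.imread("pics/scene6.png")[170:270,150:260]; b=cv2.imread("pics/top6.png")[130:220,290:380]
cv2.imwrite("pics/z3.png",cv2.resize(a,None,fx=6,fy=6,interpolation=2)); cv2.imwrite("pics/z4.png",cv2.resize(b,None,fx=6,fy=6,interpolation=2))
E
```

```text
t: 7.2
position: [0.5809, -0.3161, 0.126]
eef_rot: [0.0, 1.0, -0.001, 0.004]
force: [0.9, -0.2, -0.1]
finger_gap: 0.207
t 7.2 pos [ 0.5809 -0.3161  0.126 ] x [-1.     0.001 -0.008] z [ 0.008 -0.002 -1.   ] F [ 0.9 -0.2 -0.1] gap 0.207 q [-0.26  0.51  0.23 -0.   -1.28 -1.31]
```

View pics/wrist6.png

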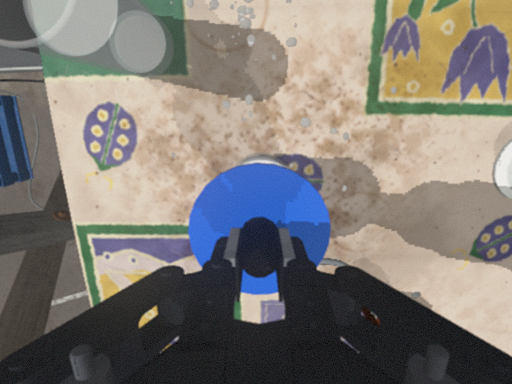

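View pics/z3.png

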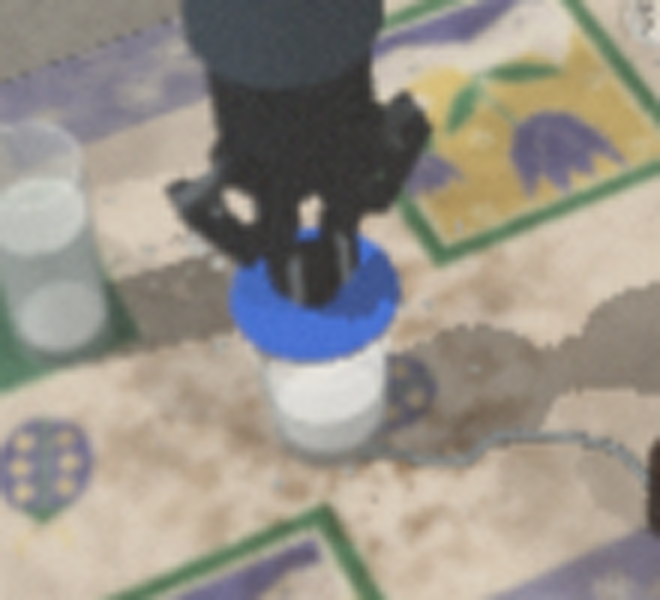

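View pics/z4.png

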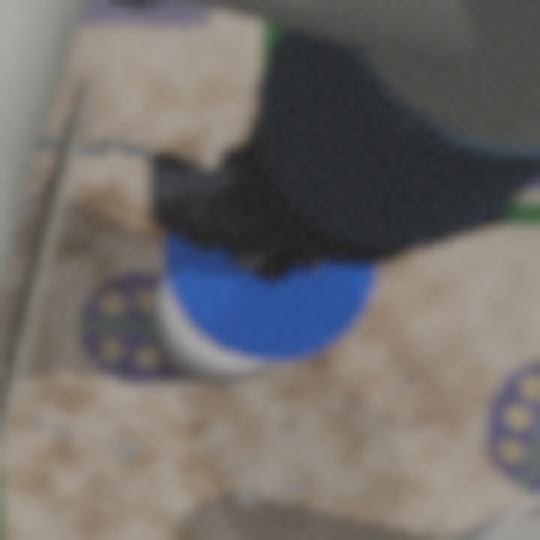

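```bash
python3 - <<'E'
from h import *
th=np.linspace(0,2*np.pi,60)
def ov(img,c,x,y,r,z,s,x0,y0,col):
    p=proj(c,np.c_[x+r*np.cos(th),y+r*np.sin(th),0*th+z]); p=((p-[x0,y0]+.5)*s).astype(int); cv2.polylines(img,[p],True,col,1)
c=cam("scene")
a=cv2.resize(cv2.imread("pics/scene6.png")[170:270,150:260],None,fx=6,fy=6,interpolation=2)
ov(a,c,.580,-.3161,.043,.1172,6,150,170,(0,0,255))
for z in(.083,): ov(a,c,.580,-.3161,.0375,z,6,150,170,(0,255,0))
ov(a,c,.580,-.3161,.033,.0,6,150,170,(0,255,0))
b=cv2.resize(cv2.imread("pics/scene0.png")[170:270,150:260],None,fx=6,fy=6,interpolation=2)
ov(b,c,.580,-.3161,.0375,.083,6,150,170,(0,255,0)); ov(b,c,.580,-.3161,.033,.0,6,150,170,(0,255,0))
cv2.imwrite("pics/z5.png",a);cv2.imwrite("pics/z6.png",b)
E
```

```text
(no output)
```

View pics/z5.png

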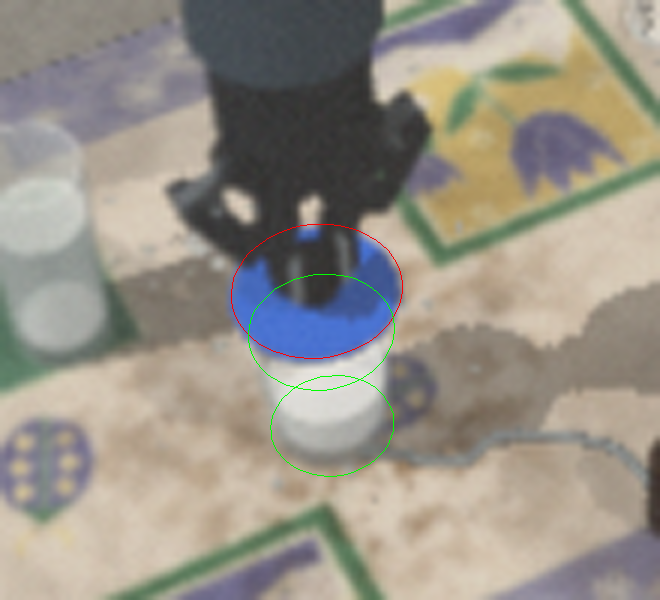

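View pics/z6.png

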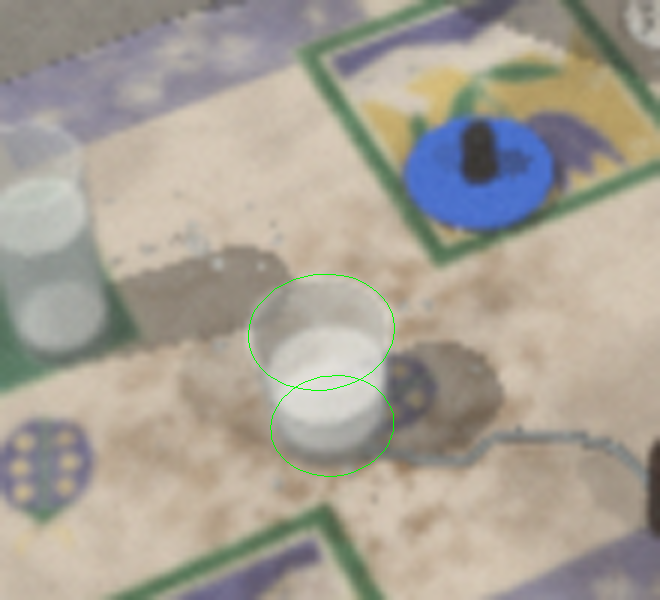

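```bash
python3 -m handwheel '{"delta_pos":[[1,0,10],[1,0,18],[1,0,23],[1,0,27],[1,0,30],[1,0,30],[1,0,30]],"delta_rot":[[0,0,0],[0,0,0],[0,0,0],[0,0,0],[0,0,0],[0,0,0],[0,0,0]],"jaw":[255,255,255,255,255,255,255]}'
python3 - <<'E'
from h import *
st()
for n in("wrist","scene"): snap(n,n+"7.png")
a=cv2.imread("pics/scene7.png")[170:270,150:260]
cv2.imwrite("pics/z7.png",np.hstack([cv2.resize(a,None,fx=4,fy=4,interpolation=2)[:384],cv2.imread("pics/wrist7.png")[:, 100:440]]))
E
```

```text
t: 8.22
position: [0.5804, -0.3161, 0.0962]
eef_rot: [0.0, 1.0, -0.001, 0.004]
force: [0.2, -1.3, -0.8]
finger_gap: 0.211
t 8.22 pos [ 0.5804 -0.3161  0.0962] x [-1.     0.001 -0.009] z [ 0.009 -0.002 -1.   ] F [ 0.2 -1.3 -0.8] gap 0.211 q [-0.26  0.53  0.18 -0.   -1.21 -1.31]
```

View pics/z7.png

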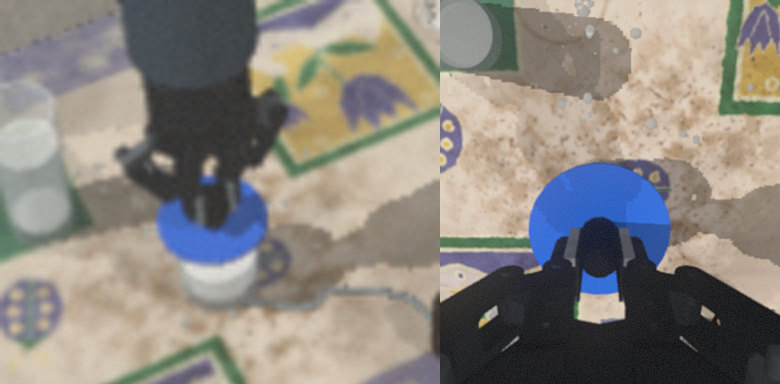

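```bash
python3 -m handwheel '{"delta_pos":[[0,0,1],[0,0,1.5],[0,0,1.5]],"delta_rot":[[0,0,0],[0,0,0],[0,0,0]],"jaw":[255,255,255]}'
```

```text
t: 8.7
position: [0.5805, -0.3162, 0.0956]
eef_rot: [0.0, 1.0, -0.001, 0.005]
force: [-1.2, 1.5, 5.5]
finger_gap: 0.207
```

```bash
python3 -m handwheel '{"delta_pos":[[0,0,0],[0,0,0],[0,0,0],[0,0,0],[0,0,-30],[0,0,-70],[10,60,-110],[20,110,-140]],"delta_rot":[[0,0,0],[0,0,0],[0,0,0],[0,0,0],[0,0,0],[0,0,0],[0,0,0],[0,0,0]],"jaw":[200,100,0,0,0,0,0,0]}'
python3 - <<'E'
from h import *
st()
for n in("wrist","scene"):
    c=cam(n); snap(n,n+"8.png")
    for t in("cover_knob","beaker_rim","cover_seat"): print(n,t,[(np.round(m["centre"],1),atz(c,m["centre"],.109 if t=="cover_knob" else .083)[:2].round(4)) for m in env.mark_of(t,n)[:1]])
a=cv2.imread("pics/scene8.png")[170:270,150:260]
cv2.imwrite("pics/z8.png",np.hstack([cv2.resize(a,None,fx=4,fy=4,interpolation=2)[:384],cv2.imread("pics/wrist8.png")[:, :340]]))
E
```

```text
t: 9.7
position: [0.5602, -0.211, 0.2324]
eef_rot: [0.001, 1.0, -0.001, 0.005]
force: [1.6, 0.1, 0.6]
finger_gap: 1.001
t 9.7 pos [ 0.5602 -0.211   0.2324] x [-1.     0.002 -0.01 ] z [ 0.01  -0.002 -1.   ] F [1.6 0.1 0.6] gap 1.001 q [-0.1   0.35  0.24  0.   -1.45 -1.47]
wrist cover_knob [(array([157.4, 203.1]), array([ 0.5766, -0.3165]))]
wrist beaker_rim []
wrist cover_seat []
scene cover_knob [(array([201.6, 219.8]), array([ 0.5798, -0.319 ]))]
scene beaker_rim [(array([279.4, 198.9]), array([ 0.6032, -0.0539]))]
scene cover_seat [(array([204.5, 221.5]), array([ 0.5708, -0.307 ]))]
```

View pics/z8.png

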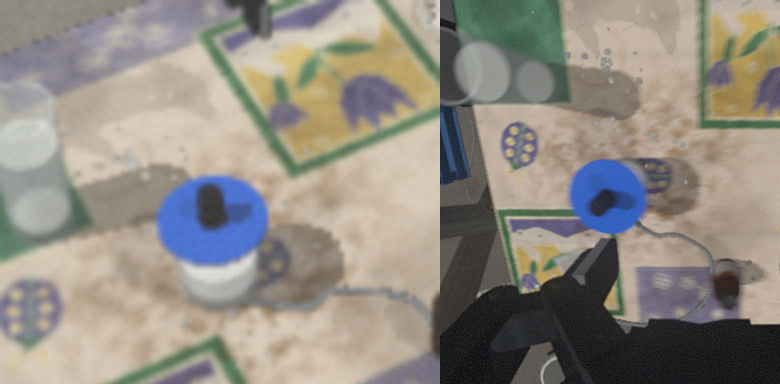

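```bash
python3 - <<'E'
from h import *
print(delta((.50,.14,.20),-.22))
E
```

```text
(array([ 60.8, 352.4,  29. ]), array([-0.0012,  0.0074,  0.2183]))
```

```bash
python3 -m handwheel '{"delta_pos":[[10,50,0],[20,110,0],[30,170,5],[40,230,10],[50,290,20],[61,345,29],[61,352,29],[61,352,29]],"delta_rot":[[0,0,0.03],[0,0,0.06],[0,0.003,0.1],[0,0.005,0.14],[0,0.007,0.18],[0,0.007,0.218],[0,0.007,0.218],[0,0.007,0.218]],"jaw":[0,0,0,0,0,0,0,0]}'
python3 - <<'E'
from h import *
st()
c=cam("wrist");snap("wrist","w9.png")
for t,z in [("tongs_grip",.037),("tongs_jaws",.038),("rest",0.)]:
    for m in env.mark_of(t,"wrist")[:2]: print(t,np.round(m["centre"],1),round(m["confidence"],2),atz(c,m["centre"],z).round(4))
E
```

```text
t: 11.1
position: [0.5, 0.1393, 0.1994]
eef_rot: [0.109, 0.994, -0.001, -0.0]
force: [-0.7, -0.1, 0.4]
finger_gap: 1.001
t 11.1 pos [0.5    0.1393 0.1994] x [-0.976  0.217  0.   ] z [-0.001 -0.002 -1.   ] F [-0.7 -0.1  0.4] gap 1.001 q [ 0.57  0.21 -0.04  0.   -1.33 -2.37]
rest [260.9 181.3] 0.74 [0.5106 0.1372 0.    ]
```

View pics/w9.png

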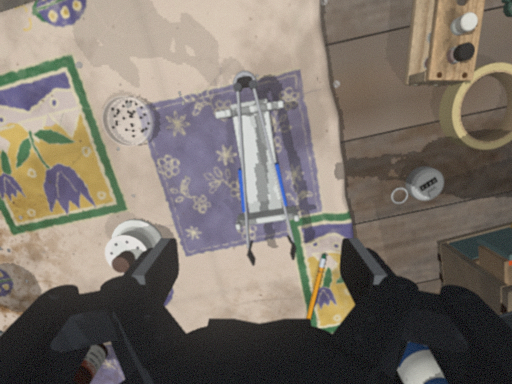

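```bash
python3 - <<'E'
from h import *
im=cv2.imread("pics/w9.png")
cv2.imwrite("pics/z9.png",cv2.resize(im[60:275,200:320],None,fx=2.75,fy=2.75,interpolation=2))
hsv=cv2.cvtColor(im,cv2.COLOR_BGR2HSV); mk=cv2.inRange(hsv,(105,170,80),(125,255,255)); mk[:,:200]=0;mk[:,320:]=0;mk[300:]=0
c=cam("wrist")
n,l,s,ce=cv2.connectedComponentsWithStats(mk)
for i in range(1,n):
    if s[i,4]>15: print(s[i],ce[i],atz(c,ce[i],.044))
E
```

```text
[276 164   9  36  48] [279.9375     179.83333333] [0.50403723 0.15942807 0.044     ]
[239 170   3  23  30] [240.16666667 179.76666667] [0.49425419 0.11630352 0.044     ]
```

View pics/z9.png

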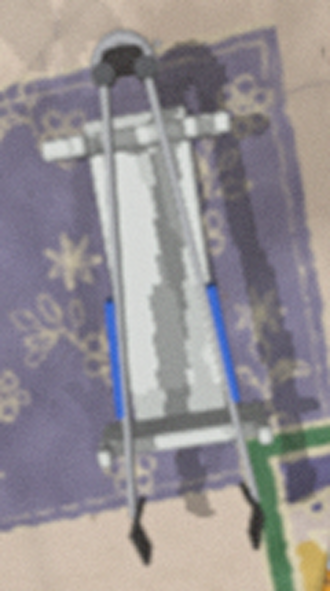

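```bash
python3 - <<'E'
from h import *
c=cam("wrist")
A=lambda p,z:atz(c,p,z)[:2]
L,Rr=A((241.8,190.2),.043),A((281.5,184.4),.043)
h=A((245.8,80),.04); j=(A((252.5,262),.042)+A((292.5,257),.042))/2
g=(L+Rr)/2
print("pads",L,Rr,np.linalg.norm(L-Rr),"mid",g,"hinge",h,"jaw",j)
for a,b in((h,j),(g,j),(h,g)): print(np.arctan2(*(b-a)[::-1]),np.linalg.norm(b-a))
d=Rr-L; print("perp",np.arctan2(-d[0],d[1]))
u=(j-h)/np.linalg.norm(j-h); yaw=np.arctan2(u[1],u[0]); print(h+u*.110, j-u*.085)
print(delta((*g,.09),yaw))
E
```

```text
pads [0.50658224 0.11510478] [0.50980396 0.16011062] 0.04512100992619957 mid [0.5081931 0.1376077] hinge [0.39416592 0.14644352] jaw [0.60022698 0.13068026]
-0.07634926137230905 0.2066631178603078
-0.07512883107518063 0.09229423115313838
-0.07733413188314682 0.11436901090823315
perp -0.07146243815847111
[0.50384546 0.13805325] [0.51547461 0.13716365]
(array([ -7.8,   1.2, 110.1]), array([-0.0012,  0.0007, -0.1454]))
```

```bash
python3 -m handwheel '{"delta_pos":[[-4,0,40],[-8,1,80],[-8,1,100],[-8,1,100],[-8,1,100]],"delta_rot":[[0,0,-0.07],[0,0,-0.145],[0,0,-0.145],[0,0,-0.145],[0,0,-0.145]],"jaw":[0,0,0,0,0]}'
python3 - <<'E'
from h import *
st()
im=snap("wrist","w10.png"); snap("top","top10.png")
c=cam("wrist")
for t,z in [("tongs_grip",.037),("tongs_jaws",.038),("rest",0.)]:
    for m in env.mark_of(t,"wrist")[:2]: print(t,np.round(m["centre"],1),round(m["confidence"],2),atz(c,m["centre"],z).round(4))
a=cv2.imread("pics/w10.png")
cv2.imwrite("pics/z10.png",cv2.resize(a[0:340,170:370],None,fx=1.75,fy=1.75,interpolation=2))
E
```

```text
t: 11.92
position: [0.5092, 0.1371, 0.1013]
eef_rot: [0.039, 0.999, -0.0, 0.001]
force: [-0.1, -0.7, 0.8]
finger_gap: 0.999
t 11.93 pos [0.5092 0.1371 0.1013] x [-0.997  0.077 -0.002] z [ 0.002 -0.001 -1.   ] F [-0.1 -0.7  0.8] gap 0.999 q [ 0.56  0.29 -0.19  0.   -1.09 -2.21]
rest [260.9 194.5] 0.7 [0.5095 0.1377 0.    ]
```

View pics/z10.png

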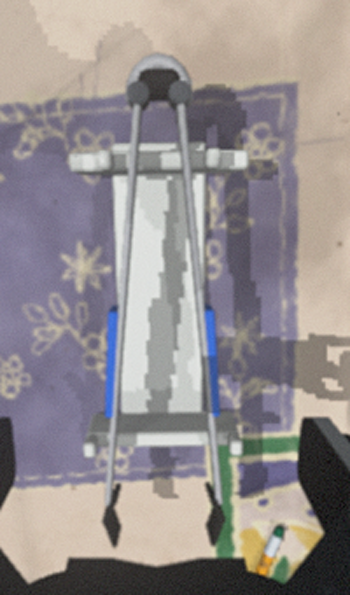

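```bash
python3 - <<'E'
from h import *
c=cam("wrist")
A=lambda x,y,z:atz(c,(170+x/1.75-.2,y/1.75-.2),z)[:2]
L,Rr=A(111,362,.043),A(212,361,.043); g=(L+Rr)/2
h=A(159.5,75,.042); j=(A(112,515,.046)+A(216,515,.046))/2
print(L,Rr,np.linalg.norm(Rr-L),g,h,j)
for a,b in((h,j),(g,j),(h,g)): print(np.arctan2(*(b-a)[::-1]),np.linalg.norm(b-a))
print(delta((*g,.018),-.068))
E
```

```text
[0.50441241 0.11657115] [0.50732741 0.16069931] 0.04422432980490554 [0.50586991 0.13863523] [0.3922524  0.14632363] [0.58208603 0.13418542]
-0.06385437357337224 0.19022130048133895
-0.05831785335803013 0.07634591354079243
-0.06756616996027597 0.11387734152313048
(array([ 3.1,  0.9, 82.9]), array([-0.0005,  0.0018, -0.0087]))
```

```bash
python3 -m handwheel '{"delta_pos":[[3,1,35],[3,1,65],[3,1,80],[3,1,86],[3,1,86],[3,1,86]],"delta_rot":[[0,0,-0.01],[0,0.002,-0.01],[0,0.002,-0.01],[0,0.002,-0.01],[0,0.002,-0.01],[0,0.002,-0.01]],"jaw":[0,0,0,0,0,0]}'
python3 - <<'E'
from h import *
st()
im=snap("wrist","w11.png"); print(delta((.506,.1386,.0155),-.066))
E
```

```text
t: 12.92
position: [0.5067, 0.1391, 0.0159]
eef_rot: [0.033, 0.999, 0.0, 0.001]
force: [-0.3, 0.3, 0.8]
finger_gap: 1.001
t 12.93 pos [0.5067 0.1391 0.0159] x [-0.998  0.066 -0.002] z [ 0.002  0.    -1.   ] F [-0.3  0.3  0.8] gap 1.001 q [ 0.57  0.38 -0.31  0.   -0.88 -2.2 ]
(array([ 0.6, -0.6,  0.3]), array([ 0.0005,  0.0015, -0.0005]))
```

View pics/w11.png

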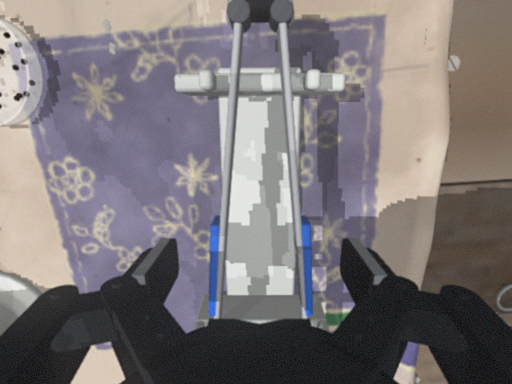

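```bash
python3 -m handwheel '{"delta_pos":[[0,0,0],[0,0,0],[0,0,0],[0,0,0],[0,0,0]],"delta_rot":[[0,0,0],[0,0,0],[0,0,0],[0,0,0],[0,0,0]],"jaw":[60,100,120,120,120]}'
python3 - <<'E'
from h import *
st()
im=snap("wrist","w12.png")
E
```

```text
t: 13.6
position: [0.5073, 0.1394, 0.0168]
eef_rot: [0.033, 0.999, 0.0, 0.002]
force: [-0.8, 0.2, 5.6]
finger_gap: 0.532
t 13.6 pos [0.5073 0.1394 0.0168] x [-0.998  0.066 -0.003] z [ 0.003  0.001 -1.   ] F [-0.8  0.2  5.6] gap 0.532 q [ 0.57  0.38 -0.31  0.   -0.88 -2.2 ]
```

View pics/w12.png

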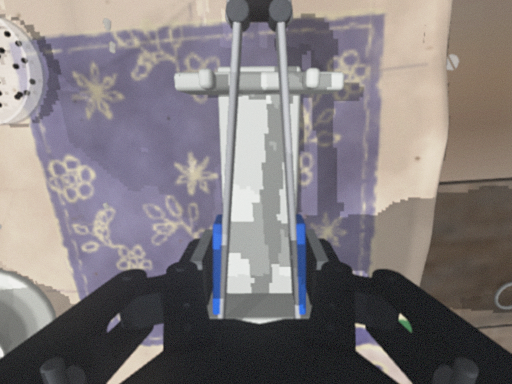

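```bash
python3 -m handwheel '{"delta_pos":[[0,0,-6],[0,0,-16],[0,0,-32],[0,0,-55],[0,0,-80],[0,0,-100],[0,0,-100],[0,0,-100]],"delta_rot":[[0,0,0],[0,0,0],[0,0,0],[0,0,0],[0,0,0],[0,0,0],[0,0,0],[0,0,0]],"jaw":[122,122,122,122,122,122,122,122]}'
python3 - <<'E'
from h import *
st()
im=snap("wrist","w13.png"); snap("scene","s13.png")
cv2.imwrite("pics/z13.png",cv2.resize(cv2.imread("pics/s13.png")[110:230,230:370],None,fx=5,fy=5,interpolation=2))
E
```

```text
t: 14.65
position: [0.5065, 0.1391, 0.1163]
eef_rot: [0.033, 0.999, 0.0, 0.001]
force: [-0.2, 0.4, -0.2]
finger_gap: 0.524
t 14.65 pos [0.5065 0.1391 0.1163] x [-0.998  0.066 -0.002] z [ 0.002  0.001 -1.   ] F [-0.2  0.4 -0.2] gap 0.524 q [ 0.57  0.27 -0.17  0.   -1.13 -2.2 ]
```

View pics/w13.png

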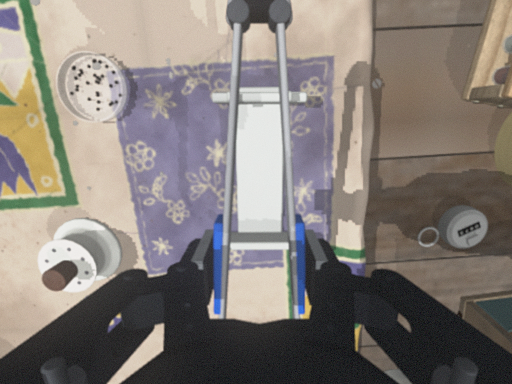

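View pics/z13.png

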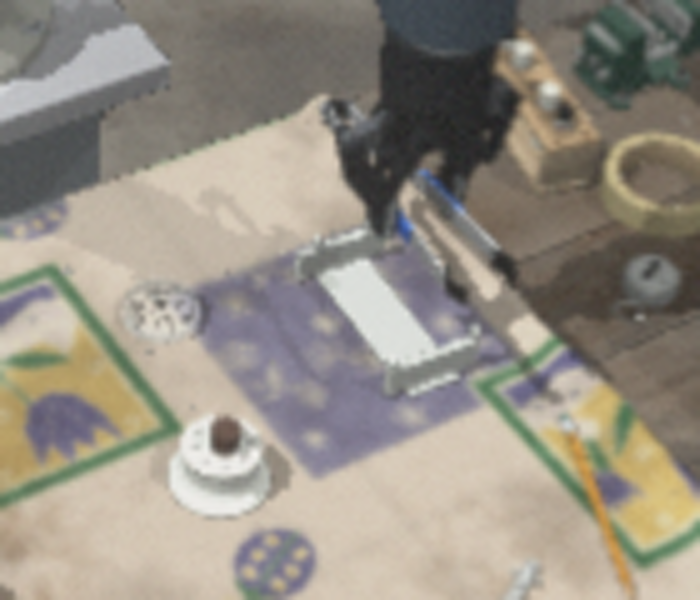

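```bash
python3 - <<'E'
from h import *
print(delta((.55,.04,.17),.2))
E
```

```text
(array([-50.2, -95.9, -54.1]), array([ 0.    ,  0.0015, -0.2662]))
```

```bash
python3 -m handwheel '{"delta_pos":[[-8,-15,-20],[-18,-35,-45],[-30,-58,-54],[-42,-80,-54],[-50,-96,-54],[-50,-96,-54],[-50,-96,-54]],"delta_rot":[[0,0,-0.02],[0,0,-0.08],[0,0.001,-0.15],[0,0.001,-0.22],[0,0.0015,-0.266],[0,0.0015,-0.266],[0,0.0015,-0.266]],"jaw":[122,122,122,122,122,122,122]}'
python3 - <<'E'
from h import *
st()
c=cam("wrist");im=snap("wrist","w14.png")
for t,z in [("stopper_center",.046),("stand_top",.036)]:
    for m in env.mark_of(t,"wrist")[:2]: print(t,np.round(m["centre"],1),round(m["confidence"],2),atz(c,m["centre"],z).round(4))
E
```

```text
t: 15.62
position: [0.5495, 0.0401, 0.1693]
eef_rot: [-0.099, 0.995, 0.0, -0.001]
force: [0.1, -0.9, -1.4]
finger_gap: 0.525
t 15.62 pos [0.5495 0.0401 0.1693] x [-0.98  -0.198  0.001] z [-0.001 -0.    -1.   ] F [ 0.1 -0.9 -1.4] gap 0.525 q [ 0.36  0.28 -0.01 -0.   -1.28 -1.73]
stopper_center [175.1 182.1] 0.78 [ 0.5593 -0.0445  0.046 ]
stopper_center [350.4 161.2] 0.51 [0.5046 0.1206 0.046 ]
stand_top [179.7 180.2] 0.83 [ 0.5593 -0.0427  0.036 ]
```

View pics/w14.png

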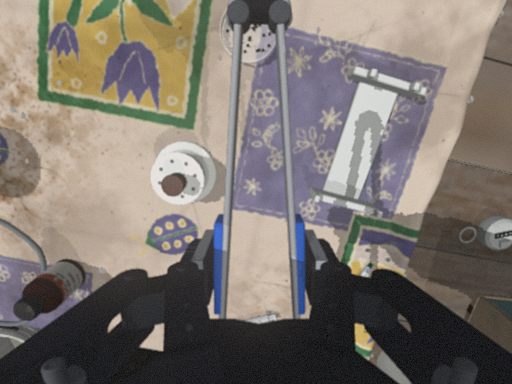

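```bash
python3 - <<'E'
from h import *
th=np.linspace(0,2*np.pi,60)
def ov(img,c,x,y,r,z,s,x0,y0,col):
    p=proj(c,np.c_[x+r*np.cos(th),y+r*np.sin(th),0*th+z]); p=((p-[x0,y0]+.5)*s).astype(int); cv2.polylines(img,[p],True,col,1)
outs=[]
for f,n,x,y,X,Y,w,s in [("w14.png","wrist",.5593,-.044,140,135,80,5),("scene0.png","scene",.5593,-.044,256,178,40,10),("scene0.png","scene",.564,-.043,256,178,40,10),("top0.png","top",.564,-.043,205,165,40,10)]:
    c=cam(n); a=cv2.resize(cv2.imread("pics/"+f)[Y:Y+w,X:X+w],None,fx=s,fy=s,interpolation=2)
    ov(a,c,x,y,.028,.036,s,X,Y,(0,0,255)); ov(a,c,x,y,.036,0,s,X,Y,(255,0,0)); ov(a,c,x,y,.011,.056,s,X,Y,(0,255,0))
    outs.append(a[:380,:400][:290] if 0 else cv2.resize(a,(300,300)))
cv2.imwrite("pics/z14.png",np.vstack([np.hstack(outs[:2]),np.hstack(outs[2:])]))
E
```

```text
(no output)
```

View pics/z14.png

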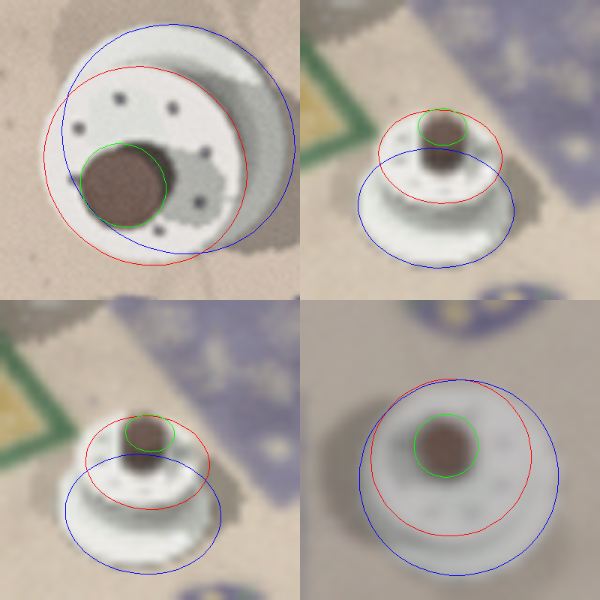

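```bash
python3 - <<'E'
from h import *
outs=[]
o=env.get_obs(); P=o["position"]; M=R.from_quat(o["eef_rot"]).as_matrix(); f=-M[:,0]; l=M[:,1]
for n,X,Y,w,s in [("scene",265,150,70,9),("top",150,130,70,8)]:
    snap(n,n+"15.png"); c=cam(n)
    print(n,[(m["centre"],m["confidence"]) for m in env.mark_of("tongs_jaws",n)[:2]],proj(c,[P+f*.078+[0,0,.0217]]))
    a=cv2.resize(cv2.imread(f"pics/{n}15.png")[Y:Y+w,X:X+w],None,fx=s,fy=s,interpolation=2)
    for d in(.065,.078,.091):
        for k in(-.0185,.0185):
            for z in(.0137,.0297):
                p=((proj(c,[P+f*d+l*k+[0,0,z]])[0]-[X,Y]+.5)*s).astype(int); cv2.circle(a,tuple(int(v) for v in p),3,(0,0,255) if d!=.078 else (0,255,255),-1)
    outs.append(cv2.resize(a,(400,400)))
cv2.imwrite("pics/z15.png",np.hstack(outs))
E
```

```text
scene [([315.1, 168.2], 0.67), ([200.0, 221.9], 0.6)] [[315.19897668 168.33060214]]
top [([176.4, 144.9], 0.72)] [[175.67560135 144.3714664 ]]
```

View pics/z15.png

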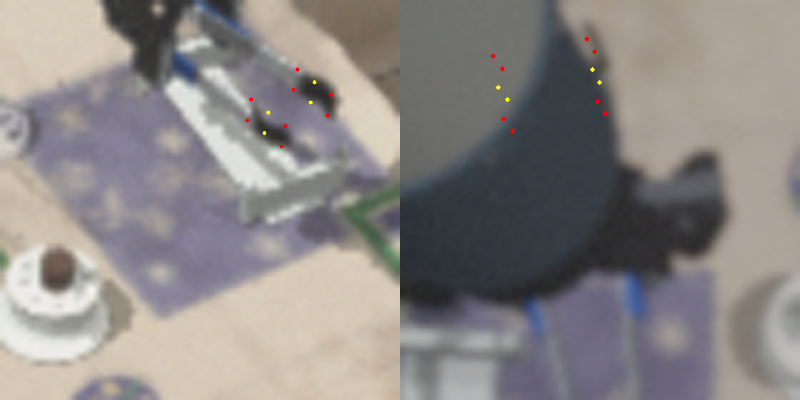

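```bash
python3 - <<'E'
from h import *
print(delta((.4834,-.0595,.085),.2))
E
```

```text
(array([ 84.9, -84.5,  85. ]), array([0.0001, 0.0001, 0.0002]))
```

```bash
python3 -m handwheel '{"delta_pos":[[12,-12,0],[30,-30,5],[50,-50,20],[70,-70,40],[85,-84.5,65],[85,-84.5,85],[85,-84.5,85],[85,-84.5,85]],"delta_rot":[[0,0,0],[0,0,0],[0,0,0],[0,0,0],[0,0,0],[0,0,0],[0,0,0],[0,0,0]],"jaw":[122,122,122,122,122,122,122,122]}'
python3 - <<'E'
from h import *
st(); print(delta((.4834,-.0595,.027),.2))
outs=[]
for n,X,Y,w in [("scene",235,150,70),("top",190,140,70)]:
    snap(n,n+"16.png")
    outs.append(cv2.resize(cv2.imread(f"pics/{n}16.png")[Y:Y+w,X:X+w],(400,400),interpolation=2))
cv2.imwrite("pics/z16.png",np.hstack(outs)); snap("wrist","w16.png")
E
```

```text
t: 16.98
position: [0.4838, -0.0596, 0.086]
eef_rot: [-0.1, 0.995, -0.0, 0.001]
force: [1.0, 0.2, 0.1]
finger_gap: 0.522
t 16.98 pos [ 0.4838 -0.0596  0.086 ] x [-0.98  -0.199 -0.002] z [ 0.002 -0.    -1.   ] F [1.  0.2 0.1] gap 0.522 q [ 0.2   0.23 -0.31  0.   -1.03 -1.57]
(array([ 0.5,  0.2, 59. ]), array([-0.0003,  0.0015,  0.0005]))
```

View pics/z16.png

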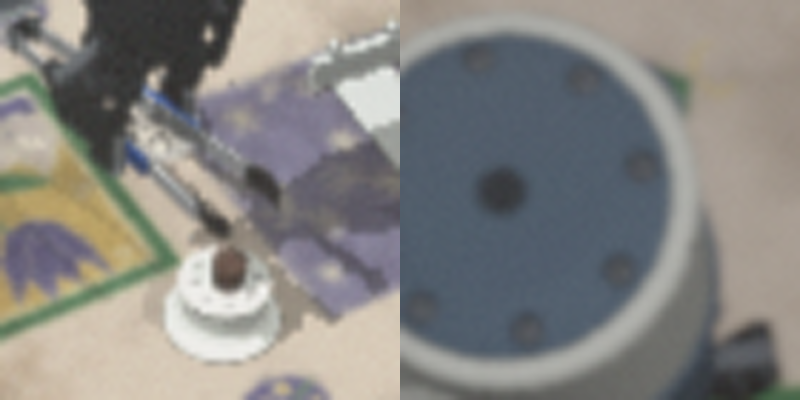

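View pics/w16.png

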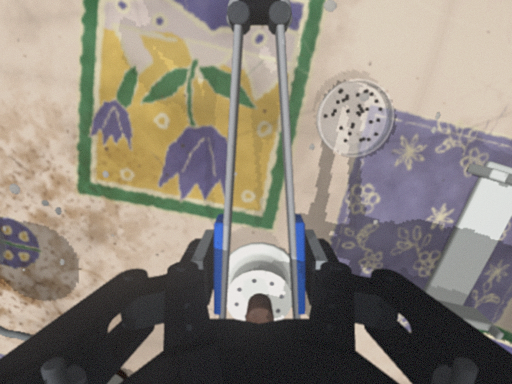

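```bash
python3 -m handwheel '{"delta_pos":[[0.5,0,15],[0.5,0,30],[0.5,0,38],[0.5,0,38],[0.5,0,38]],"delta_rot":[[0,0.0015,0],[0,0.0015,0],[0,0.0015,0],[0,0.0015,0],[0,0.0015,0]],"jaw":[122,122,122,122,122]}'
python3 - <<'E'
from h import *
st(); print(delta((.4834,-.0595,.027),.2))
n="scene";snap(n,n+"17.png")
cv2.imwrite("pics/z17.png",cv2.resize(cv2.imread(f"pics/{n}17.png")[155:215,240:310],(700,600),interpolation=2)); snap("wrist","w17.png")
E
```

```text
t: 17.75
position: [0.4839, -0.0594, 0.0482]
eef_rot: [-0.1, 0.995, -0.0, 0.001]
force: [-0.9, 0.1, -0.3]
finger_gap: 0.527
t 17.75 pos [ 0.4839 -0.0594  0.0482] x [-0.98  -0.199 -0.001] z [ 0.001 -0.    -1.   ] F [-0.9  0.1 -0.3] gap 0.527 q [ 0.2   0.27 -0.37  0.   -0.93 -1.57]
(array([ 0.6,  0. , 21.2]), array([-0.0003,  0.0011,  0.0008]))
```

View pics/z17.png

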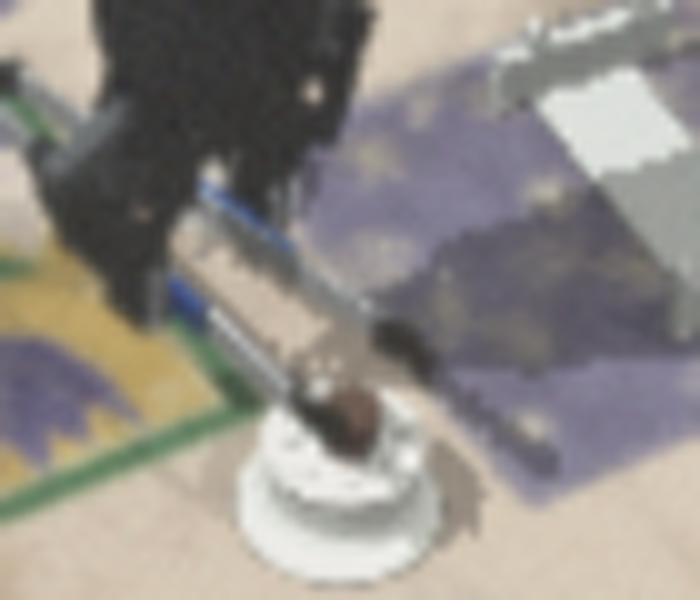

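View pics/w17.png

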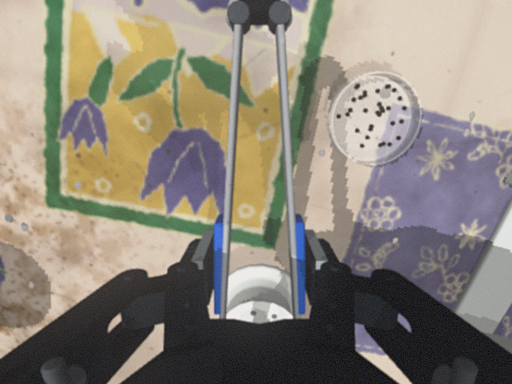

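```bash
python3 - <<'E'
from h import *
a=cv2.imread("pics/z17.png"); c=cam("scene")
o=env.get_obs(); P=o["position"]; M=R.from_quat(o["eef_rot"]).as_matrix(); f=-M[:,0]; l=M[:,1]
def dot(p,col):
    q=((proj(c,[p])[0]-[240,155]+.5)*10).astype(int); cv2.circle(a,(int(q[0]),int(q[1])),3,col,-1)
for k in(-.0185,.0185):
  for d in np.linspace(.065,.091,9):
    for z in(.0137,.0297): dot(P+f*d+l*k+[0,0,z],(0,0,255) if k<0 else (255,255,0))
for t in np.linspace(0,6.28,30): dot(np.array([.5598+.011*np.cos(t),-.044+.011*np.sin(t),.056]),(0,255,0))
cv2.imwrite("pics/z18.png",a)
E
```

```text
(no output)
```

View pics/z18.png

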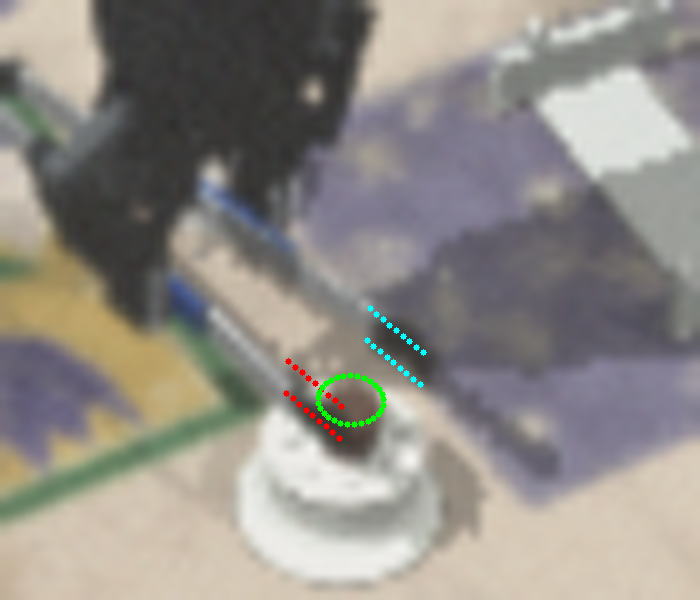

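```bash
python3 -m handwheel '{"delta_pos":[[-0.5,0,7],[-0.5,0,14],[-0.5,0,19],[-0.5,0,21],[-0.5,0,21],[-0.5,0,21]],"delta_rot":[[0,0.001,0],[0,0.001,0],[0,0.001,0],[0,0.001,0],[0,0.001,0],[0,0.001,0]],"jaw":[122,122,122,122,122,122]}'
python3 - <<'E'
from h import *
st()
n="scene";snap(n,n+"19.png")
cv2.imwrite("pics/z19.png",cv2.resize(cv2.imread(f"pics/{n}19.png")[155:215,240:310],(700,600),interpolation=2))
E
```

```text
t: 18.6
position: [0.4847, -0.0592, 0.0276]
eef_rot: [-0.1, 0.995, -0.0, 0.0]
force: [0.3, 0.1, -1.1]
finger_gap: 0.522
t 18.6 pos [ 0.4847 -0.0592  0.0276] x [-0.98  -0.199 -0.001] z [ 0.001 -0.    -1.   ] F [ 0.3  0.1 -1.1] gap 0.522 q [ 0.2   0.3  -0.39  0.   -0.88 -1.57]
```

View pics/z19.png

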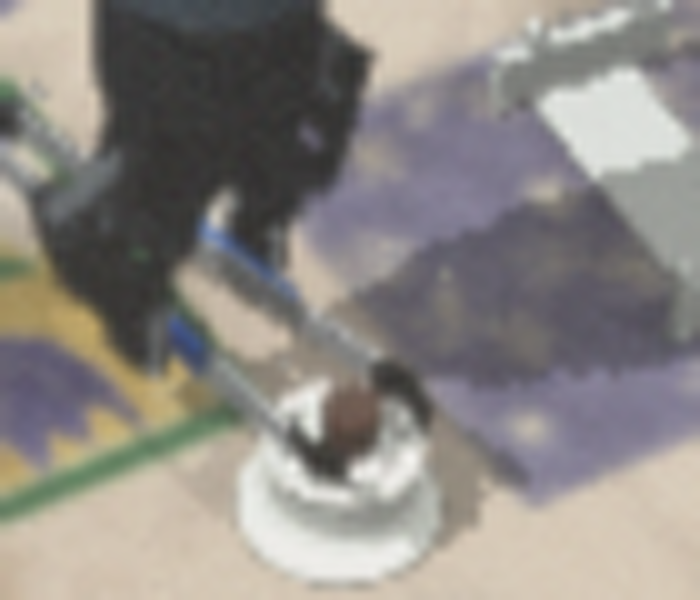

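```bash
python3 -m handwheel '{"delta_pos":[[0,0,0],[0,0,0],[0,0,-1],[0,0,-1],[0,0,-2],[0,0,-2],[0,0,-2]],"delta_rot":[[0,0,0],[0,0,0],[0,0,0],[0,0,0],[0,0,0],[0,0,0],[0,0,0]],"jaw":[130,138,146,154,160,160,160]}'
python3 - <<'E'
from h import *
st()
n="scene";snap(n,n+"20.png")
cv2.imwrite("pics/z20.png",np.hstack([cv2.resize(cv2.imread(f"pics/{n}20.png")[165:215,250:300],(390,384),interpolation=2),(snap("wrist","w20.png")[:,80:450,::-1])]))
E
```

```text
t: 19.52
position: [0.4847, -0.0592, 0.0296]
eef_rot: [-0.1, 0.995, -0.0, 0.0]
force: [-0.2, -0.0, -0.3]
finger_gap: 0.378
t 19.52 pos [ 0.4847 -0.0592  0.0296] x [-0.98  -0.199 -0.001] z [ 0.001 -0.    -1.   ] F [-0.2 -0.  -0.3] gap 0.378 q [ 0.2   0.3  -0.39  0.   -0.88 -1.57]
```

View pics/z20.png

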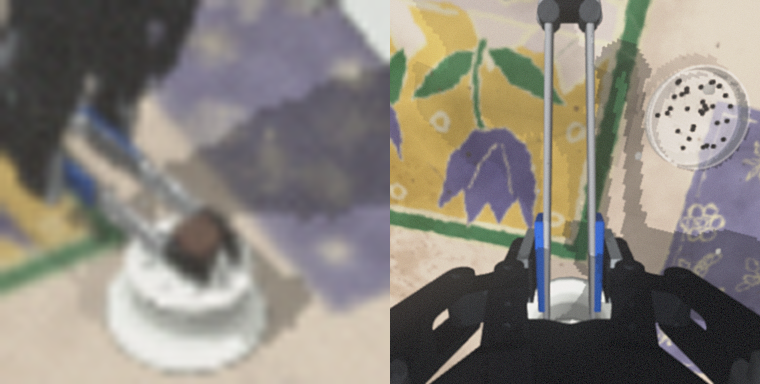

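```bash
python3 -m handwheel '{"delta_pos":[[0,0,0],[0,0,0],[0,0,0]],"delta_rot":[[0,0,0],[0,0,0],[0,0,0]],"jaw":[164,168,168]}';python3 -m handwheel '{"delta_pos":[[0,0,0],[0,0,0],[0,0,0]],"delta_rot":[[0,0,0],[0,0,0],[0,0,0]],"jaw":[172,176,176]}'
```

```text
t: 20.0
position: [0.4847, -0.0593, 0.0296]
eef_rot: [-0.1, 0.995, -0.0, 0.0]
force: [0.7, 0.1, -0.7]
finger_gap: 0.364
t: 20.38
position: [0.4847, -0.0592, 0.0296]
eef_rot: [-0.1, 0.995, -0.0, 0.0]
force: [1.1, -0.5, -0.6]
finger_gap: 0.363
```

```bash
python3 -m handwheel '{"delta_pos":[[0,0,0],[0,0,0],[0,0,-3],[0,0,-6],[0,0,-10],[0,0,-10]],"delta_rot":[[0,0,0],[0,0,0],[0,0,0],[0,0,0],[0,0,0],[0,0,0]],"jaw":[184,184,184,184,184,184]}'
python3 - <<'E'
from h import *
st()
n="scene";snap(n,n+"21.png")
cv2.imwrite("pics/z21.png",np.hstack([cv2.resize(cv2.imread(f"pics/{n}21.png")[165:215,250:300],(390,384),interpolation=2),(snap("wrist","w21.png")[:,80:450,::-1])]))
E
```

```text
t: 21.12
position: [0.485, -0.0592, 0.04]
eef_rot: [-0.1, 0.995, -0.0, 0.001]
force: [0.2, 0.2, -0.5]
finger_gap: 0.366
t 21.12 pos [ 0.485  -0.0592  0.04  ] x [-0.98  -0.199 -0.002] z [ 0.002  0.    -1.   ] F [ 0.2  0.2 -0.5] gap 0.366 q [ 0.2   0.28 -0.38  0.   -0.91 -1.57]
```

View pics/z21.png

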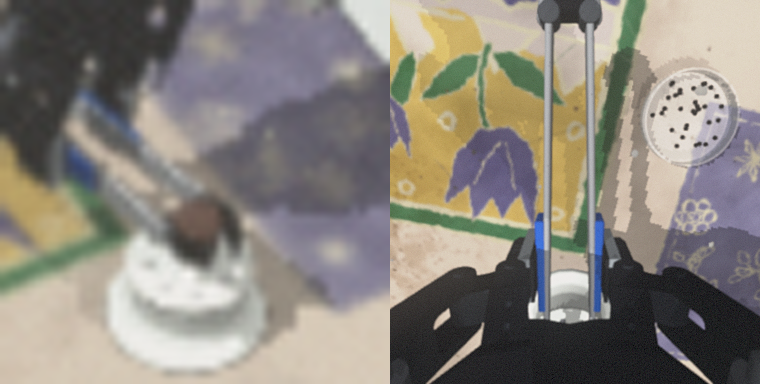

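Stopper is rising with the jaws. Lift on gently.

```bash
python3 -m handwheel '{"delta_pos":[[0,0,-6],[0,0,-16],[0,0,-30],[0,0,-46],[0,0,-62],[0,0,-76],[0,0,-84],[0,0,-88]],"delta_rot":[[0,0,0],[0,0,0],[0,0,0],[0,0,0],[0,0,0],[0,0,0],[0,0,0],[0,0,0]],"jaw":[184,184,184,184,184,184,184,184]}'
python3 -m handwheel '{"delta_pos":[[0,0,0],[0,0,0],[0,0,0],[0,0,0]],"delta_rot":[[0,0,0],[0,0,0],[0,0,0],[0,0,0]],"jaw":[184,184,184,184]}'
python3 - <<'E'
from h import *
st()
n="scene";snap(n,n+"22.png")
print([(m["centre"],m["confidence"]) for m in env.mark_of("stopper_center",n)[:2]])
cv2.imwrite("pics/z22.png",np.hstack([cv2.resize(cv2.imread(f"pics/{n}22.png")[145:215,240:310],(390,384),interpolation=2),(snap("wrist","w22.png")[:,80:450,::-1])]))
cv2.imwrite("pics/z23.png",cv2.resize(cv2.imread("pics/scene22.png")[140:270,130:320],(760,520),interpolation=2))
E
```

```text
t: 22.22
position: [0.4846, -0.0592, 0.1281]
eef_rot: [-0.1, 0.995, 0.0, 0.001]
force: [-0.1, 0.4, -1.2]
finger_gap: 0.363
t: 22.72
position: [0.4845, -0.0592, 0.1278]
eef_rot: [-0.1, 0.995, 0.0, 0.0]
force: [-0.2, 1.0, -1.2]
finger_gap: 0.363
t 22.73 pos [ 0.4845 -0.0592  0.1278] x [-0.98  -0.199 -0.001] z [ 0.001  0.    -1.   ] F [-0.2  1.  -1.2] gap 0.363 q [ 0.2   0.19 -0.24  0.   -1.13 -1.57]
[]
```

View pics/z22.png

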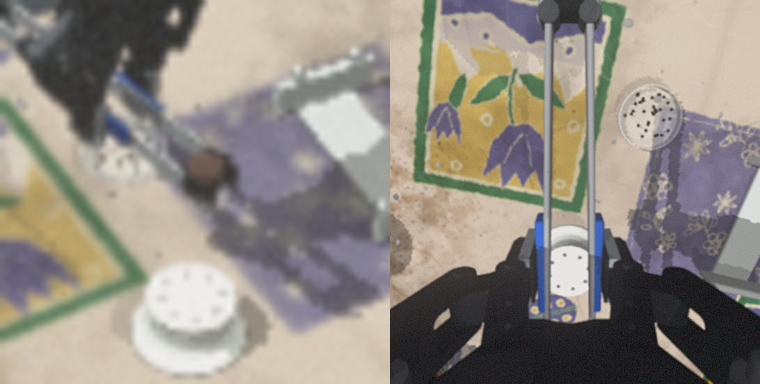

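View pics/z23.png

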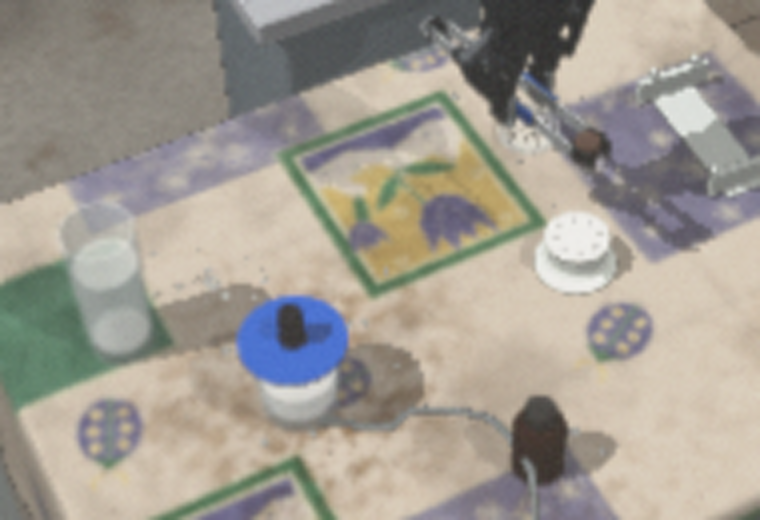

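```bash
python3 -c "
from h import *
st(); print(env.sign_off()); st()"
```

```text
t 22.88 pos [ 0.4846 -0.0592  0.128 ] x [-0.98  -0.199 -0.001] z [ 0.001  0.    -1.   ] F [ 0.2 -0.6 -0.5] gap 0.366 q [ 0.2   0.19 -0.24  0.   -1.13 -1.57]
the job is handed in; nothing more can be done
None
the job is handed in; nothing more can be done
```

The job is done and handed in at 22.9 s. The blue cover sits on the beaker and has been let go. The stopper is held in the spring tongs about 98 mm above where it stood.

**Last checks**
- **Cover:** it touched down at the calculated height with about 5 N, and it looks seated and level in the scene and wrist pictures taken after release. The beaker has not visibly moved.
- **Stopper:** the stand is empty and the stopper is visible between the jaws. The finger opening stayed steady (0.363 to 0.366) through the lift and the half-second hold that followed. The fingers touched only the cover knob and the tongs' pads.
- **Bystanders:** the tall glass, brown bottle and dish look untouched. The largest force I read was about 6 N.

**What disagreed or failed**
- The first two-camera fix differed from the later close-ups, by about 12 mm for the tongs and 10 mm for the stopper. I used the close-ups, after checking the stopper position against the pictures.
- In the final scene picture the network did not report the stopper, so I confirmed the grasp by eye and by the finger opening.

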